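# Unmould two chocolate stirrers and jar them

### The job

The two chocolate stirrers have set: lift one straight up out of its mould by its wooden stick and feed it through the neck of the glass jar, then do the same with the other, starting on it only when the first is in the jar (either may go first). Then close the jar with its wooden lid, seated flat on the rim. Leave the jar upright and the mould, the jar and the mug, tin and bowl where they stand.

Things in the scene. Friction and masses are not known exactly. Their poses are not given: they have to be found in the camera images.
- mould: Loose cast-aluminium mould (1.3 kg), 72 x 168 x 56 mm (206 mm long with its end tabs). Origin: centre of its underside; x across, y along the row, z up. Three round straight-walled cavities, 39 mm wide, 48 mm deep, in a row at y = -54, 0 and +54 mm. The stirrers stand in those at 0 and +54 mm, in either order; the one at -54 mm is empty.
- choc_dark: Loose dark-brown chocolate stirrer (60 g), 95 mm long: round chocolate 45 mm high (27 mm wide at the bottom, 36 at the top) with a round wooden stick, 10 mm thick, standing 50 mm out of its top. Origin: centre of the bottom face; z up the stick. In the mould it stands loosely (1.5 mm free round its top), bottom 8 mm above the worktop, chocolate 3 mm below the mould's top.
- choc_dark_tip (a point): Top end of the dark stirrer's stick, 95 mm from its origin.
- choc_white: Loose cream-white chocolate stirrer, in size, weight and axes the same as the dark one.
- choc_white_tip (a point): Top end of the white stirrer's stick, 95 mm from its origin.
- jar: Loose green glass jar (0.8 kg), empty, upright, 160 mm high, 124 wide. Origin: centre of underside; z up. Straight body to 112 mm, shoulder to 139, then a straight neck to the rim at 160: 66 mm wide outside, 58 bore. Inner floor 5 mm up, with a cone in the middle (52 wide, up to 16); smooth glass, things slide aside. A stirrer let go in the neck falls in and lies or leans below the neck.
- jar_mouth (a point): Centre of the jar's mouth, at rim height, 160 mm above its origin.
- lid: Loose round wooden lid (100 g), lying knob up, 47 mm high. Origin: centre of its underside; z up. From below: cork plug 50 mm wide, 12 high, which goes into the neck; plate 74 mm wide, 7 thick, which rests on the rim; knob 24 mm wide, 28 high, to hold it by. Seated, its origin is 12 mm below the rim.
- mug: Bystander: white mug with a green leaf pattern, 98 mm high; origin under its centre.
- tin: Bystander: short green food tin, 75 mm wide, 58 mm high; origin under its centre.
- bowl: Bystander: small white bowl, 114 mm wide, 56 mm high; origin under its centre.
There are look-alikes about, which are no part of the job. What is shaped like the lid but blue is not meant.

How it is judged:
By the outcome, as a careful person would: the job done as asked, in the order asked, and still so for the second after the job is handed in, with the robot touching nothing.
It also fails if it takes over 72 s, if anything falls off the work surface, if the arm or the gripper's body presses on something with over 40 N, if the wrist force passes 120 N, or if a joint passes its speed limit or range.

### The arm

A 6-joint arm with a two-finger parallel gripper is mounted at the origin on a cart in front of the work surface, level with it; the furniture and walls round the work are solid. World frame = base frame: x ahead of the robot, y to its left, z up, the work surface at z = 0. Lengths are in m, angles in rad, forces in N, time in s.
With the tool pointing down it reaches from about 0.325 to 0.85 m from the base axis. Payload 15.5 kg.
Tool frame: the origin (TCP) lies at the very end of the fingers, on their centre line; the grasp point (between the pads) lies 19 mm behind it (ctrl.pinch_z is the distance from the TCP to the grasp point, in m); z points along the fingers, y is the line along which they close (so a half turn about z gives the same grasp; the last joint's range is limited). The gripper opens to 91 mm and grips with 3 to 60 N. Pads are 32 mm wide; open, the fingers measure 118 mm over their backs; the gripper's body (76 mm by 178 mm) begins 60 mm behind the grasp point.
Start: joints at [1.006, 0.494, 1.345, -0, 1.302, -0.096], TCP at [0.283, 0.557, 0.214] pointing down, gripper open.
Joint ranges: [-2.91, 2.91], [-0.82, 2.16], [0.22, 2.67], [-1.22, 4.37], [0.12, 2.79], [-3.08, 3.08]. Speed limits (rad/s): [1.89, 1.89, 2.57, 3.01, 3.01, 3.01].

### API

Orientations are given as a unit quaternion [w, x, y, z].
In Python, from rig import ctrl, imaging gives the robot as it stands.
- The arm moves only by the tool carry_out, never from a script. Its argument "motion" is a list of rows, each an object with "travel": the shift along the tool's x, y, z in mm, a list of three; "roll": the turn about the tool's z in rad. A call has 1 to 5 rows; each row is the pose to reach, as a shift and turn from the pose commanded when the call began, along the tool's axes at that moment; what a row does not reach only later rows make up. A row lasts 1/8 s, in which the tool goes at most 62.5 mm and 10.7 degrees, less where a joint would pass 70% of its speed; a pose out of reach is approached as far as the arm can. A call with a gripper value outside its range is refused whole. "gripper" is the opening, from 0 (shut) to 1 (fully open), set as the call begins (left out, the last holds). The fingers move at their own pace and stop on an object; "newtons" is the grip in N (left out, the last holds). Time passes only in rows, so rows that repeat a pose let the fingers close. It gives the time, the measured TCP pose, the force, the opening and the grip force at its end, in the units of the state.
- ctrl.get_state(): the state, without advancing time (a new reading comes with each control period).
- imaging.read_camera(name): name is "side" or "top"; returns the picture (420x560x3 uint8, blue, green, red); there is no depth.
- imaging.camera_params(name): a dict with "fx", "fy", "cx", "cy" (pixels), "extrinsics" (4x4, takes a point from camera to world coordinates). Camera axes: x right, y down, z forward; pixel columns grow to the right and rows downward; lengths in m; the calibration is good to about 2 mm. A picture is of the moment at which its call begins. camera_params takes no time and is no camera call.
- ctrl.sign_off(): hands the job in; it is judged then, once.
The state is a dict: "t": time; "joint_pos": joint angles; "joint_vel": joint speeds; "tau": joint torques, N m; "tool_pos": TCP position; "eef_rot": TCP orientation; "wrist_force": force on the tool from outside, world axes, zero at the start; "moment": the same for the moment, N m; "finger_gap": opening from 0.0 (shut) to 1.0 (fully open); "grip_force": force on a finger pad.
Only numpy, scipy, OpenCV 4.12 (cv2) and the standard library are available. Lean on these libraries where they do the work, as an engineer would, in place of code of your own. Each camera call takes 0.05 s, during which the arm holds its last target. There are 200 camera calls.

## Working session

There is one attempt and no reset: what is moved stays moved. The work goes in short steps, Python scripts to look and compute and a tool call to move; the robot and the scene stay as the last step left them, time stands still between calls to the robot, and variables do not carry over. Pictures are saved under pics/ and viewed, at most 12 in all, crops included, and the job is handed in when it is done.

Besides the shell and the picture viewer there is one more tool, called after ">>>" in YAML: its name, and indented under it one key for each argument. carry_out: Moves the arm, as the interface text tells. Its arguments: {"type":"object","properties":{"motion":{"type":"array"},"gripper":{"type":"number"},"newtons":{"type":"number"}},"required":["motion"]}

```bash
mkdir -p pics; python3 - <<'E'
from rig import ctrl, imaging
import cv2,numpy as np
s=ctrl.get_state();print({k:np.round(v,3).tolist() for k,v in s.items()}, ctrl.pinch_z)
for n in("side","top"):
    im=imaging.read_camera(n);cv2.imwrite(f"pics/{n}0.png",im)
    p=imaging.camera_params(n);print(n,{k:np.round(v,4).tolist() for k,v in p.items()})
E
```

```text
{'t': 0.0, 'joint_pos': [1.005, 0.494, 1.346, -0.0, 1.302, -0.095], 'joint_vel': [0.001, -0.0, -0.001, 0.002, -0.001, 0.0], 'tau': [0.003, -87.879, -38.188, 0.071, 0.053, -0.0], 'tool_pos': [0.283, 0.557, 0.213], 'eef_rot': [-0.0, 0.233, 0.973, -0.001], 'wrist_force': [-1.055, 0.073, -0.835], 'moment': [0.026, 0.007, 0.044], 'grip_force': 0.0, 'finger_gap': 1.0} 0.0188
side {'fx': 414.7906, 'fy': 414.7906, 'cx': 273.8694, 'cy': 208.2774, 'extrinsics': [[-0.9993, 0.026, -0.028, 0.5693], [0.0381, 0.6269, -0.7781, 0.6769], [-0.0027, -0.7786, -0.6275, 0.8658], [0.0, 0.0, 0.0, 1.0]]}
top {'fx': 526.4258, 'fy': 526.4258, 'cx': 275.5339, 'cy': 207.3291, 'extrinsics': [[-0.3435, -0.7865, 0.5132, -0.3458], [-0.9392, 0.2892, -0.1854, 0.0859], [-0.0026, -0.5457, -0.838, 1.5103], [0.0, 0.0, 0.0, 1.0]]}
```

View pics/top0.png

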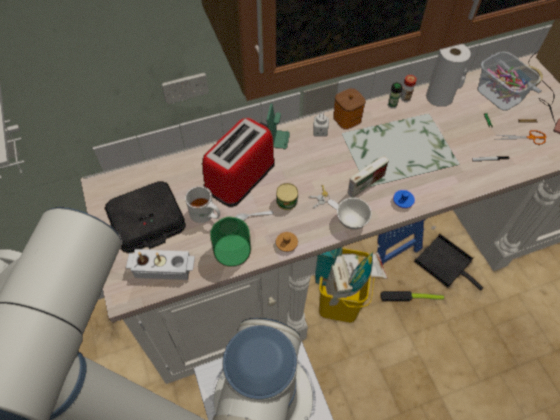

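View pics/side0.png

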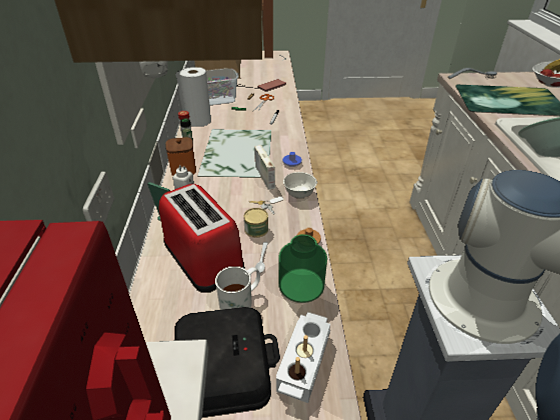

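The top view shows the mould at (160,262) with dark at (142,260) and white at (160,261), the jar at (231,242) and the lid at (287,241). In the side view the mould is at (303,355), the jar at (303,265) and the lid is half hidden at (309,236). I'll enlarge both for pixel picks.

```bash
python3 - <<'E'
import cv2,numpy as np
t=cv2.imread("pics/top0.png");s=cv2.imread("pics/side0.png")
a=cv2.resize(t[205:285,120:310],None,fx=4,fy=4,interpolation=cv2.INTER_CUBIC) 
b=cv2.resize(s[222:402,255:345],None,fx=3,fy=3,interpolation=cv2.INTER_CUBIC)
cv2.imwrite("pics/t1.png",a);cv2.imwrite("pics/s1.png",b)
E
```

```text
(no output)
```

View pics/t1.png

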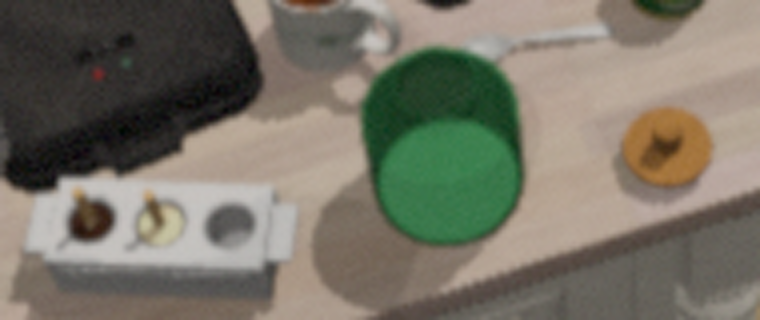

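View pics/s1.png

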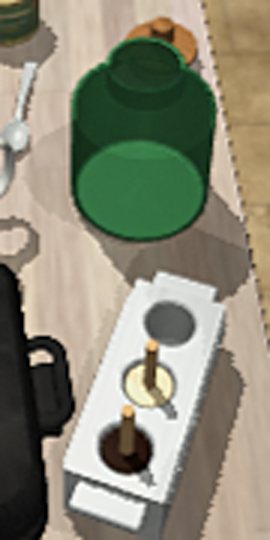

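The top crop shows dark cavity (91,220), white (161,223), empty (231,226), stick tips (81,192) and (149,192), the jar floor about (450,182), and the lid plate (667,147). The side crop shows cavities (127,450), (150,383), (170,323), tips (127,410) and (152,343), and the jar mouth about (147,63).

```bash
cat > h.py <<'E'
from rig import ctrl, imaging
import cv2,numpy as np
from scipy.spatial.transform import Rotation as R
def ray(n,u,v):
    p=imaging.camera_params(n);E=np.array(p["extrinsics"])
    return E[:3,3],E[:3,:3]@[(u-p["cx"])/p["fx"],(v-p["cy"])/p["fy"],1]
def plane(n,u,v,z):
    o,d=ray(n,u,v);return o+d*(z-o[2])/d[2]
def tri(a,b):
    o1,d1=ray("top",*a);o2,d2=ray("side",*b)
    t=np.linalg.lstsq(np.c_[d1,-d2],o2-o1,rcond=None)[0]
    p,q=o1+d1*t[0],o2+d2*t[1];return (p+q)/2,np.linalg.norm(p-q)
def proj(n,P):
    p=imaging.camera_params(n);E=np.linalg.inv(p["extrinsics"]);c=E[:3,:3]@P+E[:3,3]
    return p["fx"]*c[0]/c[2]+p["cx"],p["fy"]*c[1]/c[2]+p["cy"]
def tool(P):  # shift in tool axes, mm, from TCP to P
    s=ctrl.get_state();w,x,y,z=s["eef_rot"]
    return R.from_quat([x,y,z,w]).inv().apply(np.array(P)-s["tool_pos"])*1000
def roll(yaw): # roll needed so tool y lies along world direction yaw
    w,x,y,z=ctrl.get_state()["eef_rot"];m=R.from_quat([x,y,z,w]).as_matrix()
    v=m.T@[np.cos(yaw),np.sin(yaw),0];a=np.arctan2(-v[0],v[1]);return (a+np.pi/2)%np.pi-np.pi/2
E
python3 - <<'E'
from h import *
np.set_printoptions(precision=4,suppress=True)
T=lambda u,v:(120+u/4-.4,205+v/4-.4);S=lambda u,v:(255+u/3-.3,222+v/3-.3)
for n,a,b,z in [("dark cav",(91,220),(127,450),.055),("white cav",(161,223),(150,383),.055),("empty",(231,226),(170,323),.055),("dtip",(81,192),(127,410),.103),("wtip",(149,192),(152,343),.103),("mouth",(437,85),(147,63),.16)]:
    print(n,*tri(T(*a),S(*b)),plane("top",*T(*a),z)[:2],plane("side",*S(*b),z)[:2])
print("jarfloor",plane("top",*T(450,182),.005),plane("side",*S(141,188),.005))
print("lid",plane("top",*T(667,147),.019),plane("top",*T(667,132),.047))
# lid by mask: plate ellipse
im=cv2.imread("pics/top0.png");h=cv2.cvtColor(im,cv2.COLOR_BGR2HSV)
m=cv2.inRange(h,(8,140,80),(22,255,255));m[:230]=0;m[:,:265]=0;m[255:]=0;m[:,310:]=0
c=max(cv2.findContours(m,0,2)[0],key=cv2.contourArea);print(cv2.fitEllipse(c),cv2.boundingRect(c))
# jar green mask extents side
im=cv2.imread("pics/side0.png");h=cv2.cvtColor(im,cv2.COLOR_BGR2HSV)
m=cv2.inRange(h,(60,120,20),(85,255,255));m[:225]=0;m[305:]=0;m[:,:270]=0;m[:,335:]=0
for r in range(232,304,3):
    x=np.where(m[r])[0]; print(r,x.min() if len(x) else 0,x.max() if len(x) else 0,end="; ")
E
```

```text
dark cav [0.5057 0.2181 0.0558] 0.0004945486158128559 [0.5064 0.218 ] [0.5055 0.2179]
white cav [0.4845 0.1674 0.0565] 0.0004386311285085352 [0.4851 0.1676] [0.4844 0.1663]
empty [0.464  0.1169 0.0558] 0.0012882907338138067 [0.4639 0.1174] [0.4643 0.1158]
dtip [0.5063 0.2155 0.1007] 0.0013832188505444242 [0.5043 0.2157] [0.5069 0.2163]
wtip [0.4852 0.1671 0.1057] 0.0005208604851279597 [0.4865 0.1674] [0.485 0.165]
mouth [ 0.4688 -0.0598  0.1595] 0.002570289306098526 [ 0.4673 -0.0589] [ 0.4697 -0.0606]
jarfloor [ 0.4693 -0.0581  0.005 ] [ 0.4685 -0.0611  0.005 ]
lid [ 0.4318 -0.2317  0.019 ] [ 0.43   -0.2306  0.047 ]
((286.26983642578125, 241.51446533203125), (17.662168502807617, 20.036224365234375), 89.0525131225586) (276, 233, 21, 18)
232 0 0; 235 299 308; 238 293 313; 241 291 315; 244 288 316; 247 284 320; 250 281 323; 253 280 325; 256 279 326; 259 279 326; 262 280 325; 265 280 325; 268 280 325; 271 279 324; 274 279 324; 277 279 324; 280 279 323; 283 279 323; 286 280 323; 289 281 322; 292 282 321; 295 285 319; 298 289 315; 301 297 306;
```

```bash
python3 - <<'E'
from h import *
np.set_printoptions(precision=3,suppress=True)
print("waffle corner",tri((183,223),(262,310)))
y=np.arctan2(.101,.042);print("roll along,across",roll(y),roll(y+np.pi/2))
for n,P in [("dark .25",(.506,.217,.214)),("white",(.485,.167,.25)),("jar",(.469,-.06,.25)),("lid",(.432,-.231,.25))]: print(n,tool(P))
w,x,y,z=ctrl.get_state()["eef_rot"];print(R.from_quat([x,y,z,w]).as_matrix())
E
```

```text
waffle corner (array([0.578, 0.068, 0.072]), np.float64(0.005709247404599877))
roll along,across -0.07568855796006768 1.4951079692186866
dark .25 [-352.977 -202.134   -0.416]
white [-356.883 -256.262  -36.36 ]
jar [-445.376 -465.913  -36.152]
lid [-489.793 -635.138  -35.981]
[[-0.892  0.453 -0.001]
 [ 0.453  0.892 -0.001]
 [ 0.    -0.001 -1.   ]]
```

>>> carry_out:
  motion:
    - {"travel":[-52,-30,0],"roll":-0.07}
    - {"travel":[-104,-60,0],"roll":-0.07}
    - {"travel":[-156,-90,0],"roll":-0.07}
    - {"travel":[-208,-120,0],"roll":-0.07}
    - {"travel":[-260,-150,0],"roll":-0.07}
  gripper: 0.4

```text
t: 0.72
tool_pos: [0.4475, 0.3041, 0.2138]
eef_rot: [-0.0, 0.198, 0.98, -0.0]
wrist_force: [0.3, 0.9, 1.2]
finger_gap: 0.485
grip_force: 0.0
```

```bash
python3 - <<'E'
from h import *
np.set_printoptions(precision=3,suppress=True)
s=ctrl.get_state();print(s["t"],s["tool_pos"],s["finger_gap"],tool((.506,.217,.214)))
E
```

```text
0.725 [0.448 0.304 0.214] 0.4847746519452446 [-87.736 -57.493  -0.195]
```

>>> carry_out:
  motion:
    - {"travel":[-44,-29,10]}
    - {"travel":[-88,-57,30]}
    - {"travel":[-88,-57,80]}
    - {"travel":[-88,-57,96]}
    - {"travel":[-88,-57,96]}

```text
invalid input at $.motion[0]: expected keys travel, roll
```

```bash
python3 - <<'E'
from h import *
np.set_printoptions(precision=3,suppress=True)
s=ctrl.get_state();print(s["t"],s["tool_pos"],s["finger_gap"])
L=[]
for n in("side","top"):
    u,v=map(int,proj(n,s["tool_pos"]));print(n,u,v)
    im=imaging.read_camera(n);L.append(cv2.resize(im[v-45:v+45,u-45:u+45],(400,400),interpolation=2))
cv2.imwrite("pics/g1.png",np.hstack(L))
E
```

```text
0.725 [0.448 0.304 0.214] 0.4847746519452446
side 338 368
top 103 260
```

View pics/g1.png

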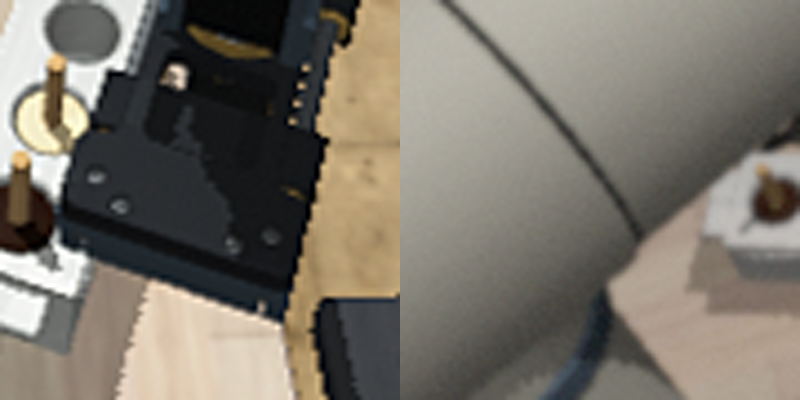

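The call was refused for its missing roll key, so this shows the gripper short of the target, with the sticks visible at left in the side view. Grip tolerance is over 10 mm and the triangulation is within about 2 mm, so I'll proceed.

>>> carry_out:
  motion:
    - {"travel":[-44,-29,10],"roll":0}
    - {"travel":[-88,-57,30],"roll":0}
    - {"travel":[-88,-57,80],"roll":0}
    - {"travel":[-88,-57,120],"roll":0}
    - {"travel":[-88,-57,146],"roll":0}

```text
t: 1.45
tool_pos: [0.5047, 0.219, 0.0659]
eef_rot: [-0.001, 0.199, 0.98, -0.001]
wrist_force: [0.3, 0.1, 0.1]
finger_gap: 0.399
grip_force: 0.0
```

>>> carry_out:
  motion:
    - {"travel":[0,0,0],"roll":0}
    - {"travel":[0,0,0],"roll":0}
    - {"travel":[0,0,0],"roll":0}
    - {"travel":[0,0,0],"roll":0}
  gripper: 0.0
  newtons: 15

```text
t: 1.95
tool_pos: [0.5063, 0.2193, 0.0689]
eef_rot: [0.001, 0.199, 0.98, 0.0]
wrist_force: [-0.7, -1.0, 6.1]
finger_gap: 0.106
grip_force: 15.0
```

>>> carry_out:
  motion:
    - {"travel":[0,0,-15],"roll":0}
    - {"travel":[0,0,-45],"roll":0}
    - {"travel":[0,0,-90],"roll":0}
    - {"travel":[0,0,-140],"roll":0}
    - {"travel":[0,0,-187],"roll":0}

```text
t: 2.58
tool_pos: [0.5055, 0.219, 0.2579]
eef_rot: [0.001, 0.199, 0.98, 0.0]
wrist_force: [0.9, 0.2, -0.8]
finger_gap: 0.104
grip_force: 15.0
```

```bash
python3 - <<'E'
from h import *
np.set_printoptions(precision=3,suppress=True)
s=ctrl.get_state();print(s["t"],s["tool_pos"],s["finger_gap"],tool((.469,-.06,.25)))
im=imaging.read_camera("side");cv2.imwrite("pics/l1.png",cv2.resize(im[220:420,220:400],None,fx=3,fy=3))
E
```

```text
2.575 [0.505 0.219 0.258] 0.10361093884641508 [ -74.997 -271.209    7.76 ]
```

View pics/l1.png

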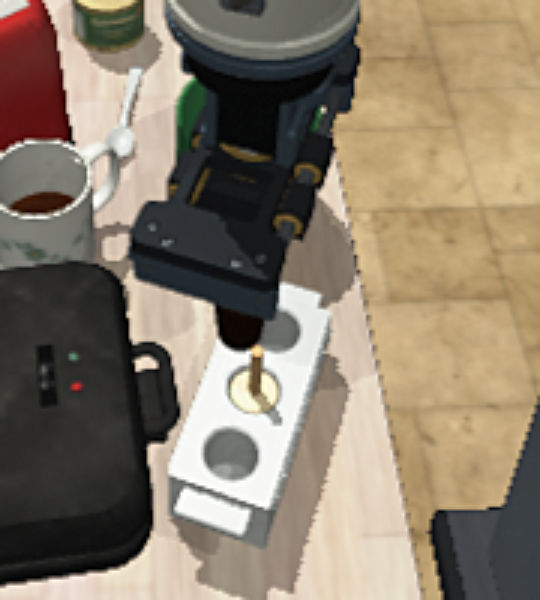

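The dark stirrer is out and hangs upright at (240,325). The mould is unmoved, with its end cavity now empty at (230,453).

>>> carry_out:
  motion:
    - {"travel":[-13,-50,0],"roll":0}
    - {"travel":[-29,-107,0],"roll":0}
    - {"travel":[-46,-165,0],"roll":0}
    - {"travel":[-62,-223,0],"roll":0}
    - {"travel":[-75,-271,0],"roll":0}

```text
t: 3.25
tool_pos: [0.4687, -0.0617, 0.2558]
eef_rot: [0.001, 0.199, 0.98, -0.0]
wrist_force: [1.8, 0.7, -1.0]
finger_gap: 0.106
grip_force: 15.0
```

>>> carry_out:
  motion:
    - {"travel":[0,0,0],"roll":0}
    - {"travel":[0,0,0],"roll":0}

```text
t: 3.5
tool_pos: [0.4693, -0.0595, 0.2554]
eef_rot: [0.0, 0.199, 0.98, 0.0]
wrist_force: [0.2, -0.4, -1.0]
finger_gap: 0.101
grip_force: 15.0
```

```bash
python3 - <<'E'
from h import *
np.set_printoptions(precision=3,suppress=True)
s=ctrl.get_state();print(s["t"],s["tool_pos"],s["finger_gap"],tool((.469,-.06,.25)))
L=[]
for n,(u,v) in(("side",(304,250)),("top",(231,230))):
    im=imaging.read_camera(n);L.append(cv2.resize(im[v-60:v+60,u-60:u+60],(400,400),interpolation=2))
cv2.imwrite("pics/j1.png",np.hstack(L))
E
```

```text
3.5 [ 0.469 -0.059  0.255] 0.10149729163815617 [ 0.062 -0.58   5.439]
```

View pics/j1.png

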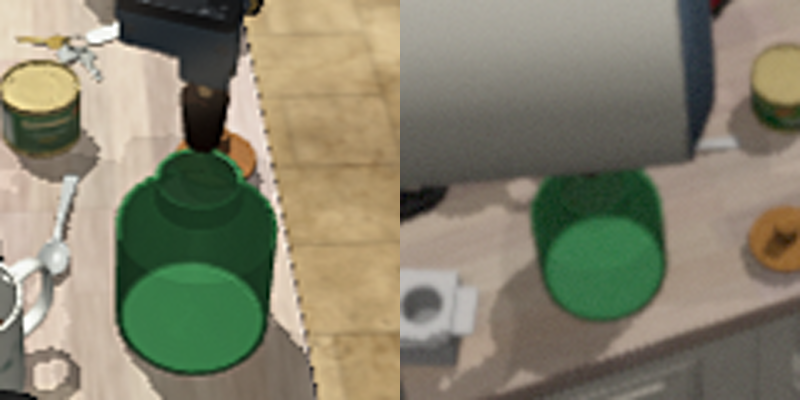

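The side view shows the stirrer's bottom about (205,145) over the mouth centre (198,180), offset no more than 4 mm against 11 mm clearance. Lowering it.

>>> carry_out:
  motion:
    - {"travel":[0,0,20],"roll":0}
    - {"travel":[0,0,40],"roll":0}
    - {"travel":[0,0,60],"roll":0}
    - {"travel":[0,0,80],"roll":0}
    - {"travel":[0,0,88],"roll":0}

```text
t: 4.22
tool_pos: [0.469, -0.0587, 0.1662]
eef_rot: [-0.001, 0.198, 0.98, 0.0]
wrist_force: [0.7, 0.6, -0.8]
finger_gap: 0.104
grip_force: 15.0
```

>>> carry_out:
  motion:
    - {"travel":[0,0,0],"roll":0}
    - {"travel":[0,0,0],"roll":0}
    - {"travel":[0,0,0],"roll":0}
    - {"travel":[0,0,0],"roll":0}
  gripper: 0.4

```text
t: 4.72
tool_pos: [0.4695, -0.0598, 0.1673]
eef_rot: [0.0, 0.199, 0.98, -0.0]
wrist_force: [-0.7, 0.8, -0.5]
finger_gap: 0.399
grip_force: 0.0
```

>>> carry_out:
  motion:
    - {"travel":[0,0,-40],"roll":0}
    - {"travel":[0,0,-80],"roll":0}
    - {"travel":[0,30,-100],"roll":0}
    - {"travel":[0,80,-100],"roll":0}
    - {"travel":[0,130,-100],"roll":0}

```text
t: 5.35
tool_pos: [0.5205, 0.0612, 0.2675]
eef_rot: [0.001, 0.199, 0.98, 0.0]
wrist_force: [1.3, -0.6, 0.1]
finger_gap: 0.398
grip_force: 0.0
```

```bash
python3 - <<'E'
from h import *
np.set_printoptions(precision=3,suppress=True)
s=ctrl.get_state();print(s["t"],s["tool_pos"],s["finger_gap"],tool((.485,.167,.066)))
L=[]
for n,(u,v) in(("side",(304,310)),("top",(231,230))):
    im=imaging.read_camera(n);L.append(cv2.resize(im[v-90:v+90,u-90:u+90],(400,400),interpolation=2))
cv2.imwrite("pics/j2.png",np.hstack(L))
E
```

```text
5.35 [0.521 0.061 0.268] 0.3978796886039167 [ 74.198  83.507 201.494]
```

View pics/j2.png

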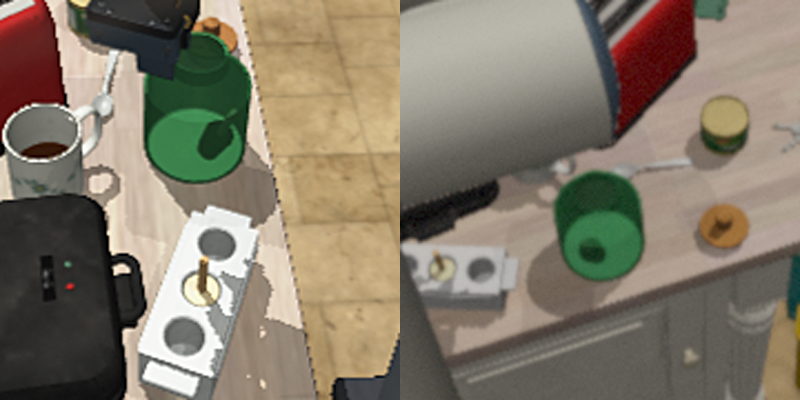

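The dark stirrer lies inside the jar at (215,140) in the side view, and white stands in the mould at (202,285). Next is white.

>>> carry_out:
  motion:
    - {"travel":[37,42,0],"roll":0}
    - {"travel":[74,84,20],"roll":0}
    - {"travel":[74,84,70],"roll":0}
    - {"travel":[74,84,110],"roll":0}
    - {"travel":[74,84,130],"roll":0}

```text
t: 6.08
tool_pos: [0.4834, 0.1657, 0.1351]
eef_rot: [-0.001, 0.199, 0.98, -0.001]
wrist_force: [-0.9, 0.7, 0.0]
finger_gap: 0.4
grip_force: 0.0
```

>>> carry_out:
  motion:
    - {"travel":[0,0,30],"roll":0}
    - {"travel":[0,0,55],"roll":0}
    - {"travel":[0,0,70],"roll":0}
    - {"travel":[0,0,70],"roll":0}

```text
t: 6.58
tool_pos: [0.4841, 0.1659, 0.0665]
eef_rot: [-0.001, 0.199, 0.98, -0.0]
wrist_force: [0.8, -0.1, 0.5]
finger_gap: 0.397
grip_force: 0.0
```

>>> carry_out:
  motion:
    - {"travel":[0,0,0],"roll":0}
    - {"travel":[0,0,0],"roll":0}
    - {"travel":[0,0,0],"roll":0}
    - {"travel":[0,0,0],"roll":0}
  gripper: 0.0
  newtons: 15

```text
t: 7.08
tool_pos: [0.4848, 0.1663, 0.0673]
eef_rot: [0.0, 0.199, 0.98, 0.0]
wrist_force: [-0.1, -0.4, 5.0]
finger_gap: 0.104
grip_force: 15.0
```

>>> carry_out:
  motion:
    - {"travel":[0,0,-15],"roll":0}
    - {"travel":[0,0,-45],"roll":0}
    - {"travel":[0,0,-90],"roll":0}
    - {"travel":[0,0,-140],"roll":0}
    - {"travel":[0,0,-189],"roll":0}

```text
t: 7.7
tool_pos: [0.484, 0.1661, 0.2586]
eef_rot: [0.0, 0.199, 0.98, 0.0]
wrist_force: [1.5, 0.1, -1.9]
finger_gap: 0.105
grip_force: 15.0
```

```bash
python3 - <<'E'
from h import *
np.set_printoptions(precision=3,suppress=True)
s=ctrl.get_state();print(s["t"],s["tool_pos"],s["finger_gap"],tool((.469,-.06,.167)))
E
```

```text
7.7 [0.484 0.166 0.259] 0.10525534207505545 [ -74.179 -214.081   91.584]
```

>>> carry_out:
  motion:
    - {"travel":[-15,-43,0],"roll":0}
    - {"travel":[-33,-96,0],"roll":0}
    - {"travel":[-52,-150,0],"roll":0}
    - {"travel":[-68,-196,0],"roll":0}
    - {"travel":[-74,-214,0],"roll":0}

```text
t: 8.32
tool_pos: [0.4687, -0.062, 0.2569]
eef_rot: [0.0, 0.2, 0.98, -0.0]
wrist_force: [0.8, 0.0, -0.1]
finger_gap: 0.104
grip_force: 15.0
```

>>> carry_out:
  motion:
    - {"travel":[0,0,0],"roll":0}
    - {"travel":[0,0,0],"roll":0}

```text
t: 8.57
tool_pos: [0.4692, -0.0591, 0.2564]
eef_rot: [0.0, 0.198, 0.98, 0.0]
wrist_force: [-0.5, 1.1, -0.9]
finger_gap: 0.105
grip_force: 15.0
```

```bash
python3 - <<'E'
from h import *
np.set_printoptions(precision=3,suppress=True)
s=ctrl.get_state();print(s["t"],s["tool_pos"],s["finger_gap"],tool((.469,-.06,.167)))
E
```

```text
8.575 [ 0.469 -0.059  0.256] 0.10483598706174578 [-0.134 -0.93  89.364]
```

>>> carry_out:
  motion:
    - {"travel":[0,0,20],"roll":0}
    - {"travel":[0,0,40],"roll":0}
    - {"travel":[0,0,60],"roll":0}
    - {"travel":[0,0,80],"roll":0}
    - {"travel":[0,0,89],"roll":0}

```text
t: 9.2
tool_pos: [0.469, -0.0587, 0.1663]
eef_rot: [-0.001, 0.198, 0.98, 0.0]
wrist_force: [-0.5, -0.3, -0.7]
finger_gap: 0.106
grip_force: 15.0
```

>>> carry_out:
  motion:
    - {"travel":[0,0,0],"roll":0}
    - {"travel":[0,0,0],"roll":0}
    - {"travel":[0,0,0],"roll":0}
    - {"travel":[0,0,0],"roll":0}
  gripper: 0.4

```text
t: 9.7
tool_pos: [0.4695, -0.0598, 0.1673]
eef_rot: [0.0, 0.199, 0.98, -0.0]
wrist_force: [-0.6, -0.1, -0.6]
finger_gap: 0.397
grip_force: 0.0
```

>>> carry_out:
  motion:
    - {"travel":[0,0,-40],"roll":0}
    - {"travel":[0,0,-80],"roll":0}
    - {"travel":[0,-30,-90],"roll":0}
    - {"travel":[0,-80,-90],"roll":0}
    - {"travel":[0,-130,-90],"roll":0}

```text
t: 10.32
tool_pos: [0.4182, -0.1806, 0.2574]
eef_rot: [0.0, 0.198, 0.98, -0.0]
wrist_force: [0.2, 0.8, -0.4]
finger_gap: 0.401
grip_force: 0.0
```

```bash
python3 - <<'E'
from h import *
np.set_printoptions(precision=3,suppress=True)
s=ctrl.get_state();print(s["t"],s["tool_pos"],s["finger_gap"],tool((.4315,-.231,.02)))
L=[]
for n,(u,v) in(("side",(304,290)),("top",(231,230))):
    im=imaging.read_camera(n);L.append(cv2.resize(im[v-70:v+70,u-70:u+70],(400,400),interpolation=2))
cv2.imwrite("pics/j3.png",np.hstack(L))
im=L[1]
E
```

```text
10.325 [ 0.418 -0.181  0.257] 0.4010990104877953 [-31.575 -41.262 237.386]
```

View pics/j3.png

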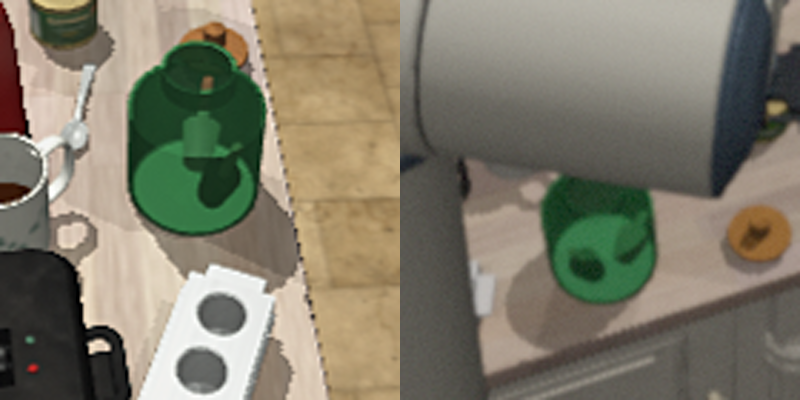

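The white stirrer is in the jar at (202,135), leaning with its stick tip at (207,83) below the neck. The jar has not moved and the lid is in sight at (215,45). On to the lid, rechecking its position by triangulating the knob.

```bash
python3 - <<'E'
from h import *
np.set_printoptions(precision=4,suppress=True)
t=(120+667/4-.4,205+130/4-.4)
for s in((309.1,229.5),(309.3,231.5)): print(tri(t,s),plane("side",*s,.045))
im=imaging.read_camera("top");h=cv2.cvtColor(im,cv2.COLOR_BGR2HSV)
m=cv2.inRange(h,(5,120,40),(22,255,255));m[:228]=0;m[:,:268]=0;m[256:]=0;m[:,306:]=0
m=cv2.morphologyEx(m,cv2.MORPH_OPEN,np.ones((3,3)))
c=max(cv2.findContours(m,0,2)[0],key=cv2.contourArea);b=cv2.boundingRect(c);print(b,cv2.fitEllipse(c))
for d in(0,np.pi/2,np.pi,-np.pi/2): print(proj("top",np.array([.4315+.037*np.cos(d),-.231+.037*np.sin(d),.019])))
e=cv2.fitEllipse(c)[0];print(plane("top",*e,.017))
E
```

```text
(array([ 0.4321, -0.2317,  0.0483]), np.float64(0.0021461354535449767)) [ 0.4322 -0.2365  0.045 ]
(array([ 0.4329, -0.2314,  0.0428]), np.float64(0.002391782204871342)) [ 0.4325 -0.2277  0.045 ]
(276, 232, 22, 19) ((286.2277526855469, 241.45582580566406), (18.703514099121094, 21.00794219970703), 91.36604309082031)
(np.float64(282.18237040851875), np.float64(232.234845182352))
(np.float64(275.4607286573569), np.float64(244.93435894248597))
(np.float64(290.2572107148145), np.float64(250.94199200833634))
(np.float64(296.80329316379135), np.float64(238.06202428218214))
[ 0.4326 -0.2316  0.017 ]
```

>>> carry_out:
  motion:
    - {"travel":[-16,-21,20],"roll":0}
    - {"travel":[-31,-41,60],"roll":0}
    - {"travel":[-31,-41,110],"roll":0}
    - {"travel":[-31,-41,140],"roll":0}
    - {"travel":[-31,-41,150],"roll":0}
  gripper: 0.6

```text
t: 11.1
tool_pos: [0.431, -0.2281, 0.1056]
eef_rot: [-0.001, 0.198, 0.98, 0.001]
wrist_force: [0.2, -0.5, 0.6]
finger_gap: 0.602
grip_force: 0.0
```

>>> carry_out:
  motion:
    - {"travel":[-2,-2,30],"roll":0}
    - {"travel":[-2,-2,60],"roll":0}
    - {"travel":[-2,-2,75],"roll":0}
    - {"travel":[-2,-2,82],"roll":0}
    - {"travel":[-2,-2,82],"roll":0}

```text
t: 11.72
tool_pos: [0.4327, -0.232, 0.0253]
eef_rot: [0.0, 0.198, 0.98, -0.0]
wrist_force: [-0.9, -0.6, -0.1]
finger_gap: 0.598
grip_force: 0.0
```

>>> carry_out:
  motion:
    - {"travel":[0,0,0],"roll":0}
    - {"travel":[0,0,0],"roll":0}
    - {"travel":[0,0,0],"roll":0}
    - {"travel":[0,0,0],"roll":0}
  gripper: 0.0
  newtons: 20

```text
t: 12.22
tool_pos: [0.4325, -0.232, 0.0251]
eef_rot: [0.0, 0.199, 0.98, -0.0]
wrist_force: [-0.3, -0.3, 4.9]
finger_gap: 0.251
grip_force: 20.0
```

>>> carry_out:
  motion:
    - {"travel":[0,0,-20],"roll":0}
    - {"travel":[0,0,-70],"roll":0}
    - {"travel":[0,0,-125],"roll":0}
    - {"travel":[0,0,-180],"roll":0}
    - {"travel":[0,0,-200],"roll":0}

```text
t: 12.85
tool_pos: [0.4332, -0.2325, 0.2281]
eef_rot: [0.002, 0.199, 0.98, -0.001]
wrist_force: [-0.0, -0.5, -1.1]
finger_gap: 0.257
grip_force: 20.0
```

```bash
python3 - <<'E'
from h import *
np.set_printoptions(precision=3,suppress=True)
s=ctrl.get_state();print(s["t"],s["tool_pos"],s["finger_gap"],tool((.469,-.06,.21)))
E
```

```text
12.85 [ 0.433 -0.232  0.228] 0.25720491000425383 [ 34.228 172.839  17.788]
```

>>> carry_out:
  motion:
    - {"travel":[8,40,3],"roll":0}
    - {"travel":[18,90,6],"roll":0}
    - {"travel":[27,140,10],"roll":0}
    - {"travel":[33,165,12],"roll":0}
    - {"travel":[34,173,13],"roll":0}

```text
t: 13.48
tool_pos: [0.4683, -0.058, 0.2118]
eef_rot: [-0.0, 0.198, 0.98, 0.0]
wrist_force: [0.5, -0.8, -0.5]
finger_gap: 0.257
grip_force: 20.0
```

>>> carry_out:
  motion:
    - {"travel":[0,0,0],"roll":0}
    - {"travel":[0,0,0],"roll":0}

```text
t: 13.72
tool_pos: [0.4684, -0.0602, 0.2119]
eef_rot: [0.0, 0.199, 0.98, -0.0]
wrist_force: [0.9, 1.0, -1.2]
finger_gap: 0.251
grip_force: 20.0
```

```bash
python3 - <<'E'
from h import *
np.set_printoptions(precision=3,suppress=True)
s=ctrl.get_state();p=s["tool_pos"];print(s["t"],p,s["finger_gap"],tool((.469,-.06,.173)))
im=imaging.read_camera("side");u0,v0=264,190
for n,P in [("plate c",(p[0],p[1],p[2]-.025+.012)),("mouth",(.469,-.06,.16))]:
    for a in(0,np.pi): 
        r=.037 if n!="mouth" else .033
        print(n,(np.array(proj("side",np.array(P)+[r*np.cos(a),0,0]))-[u0,v0])*7)
cv2.imwrite("pics/lid1.png",cv2.resize(im[v0:v0+75,u0:u0+85],None,fx=7,fy=7,interpolation=2))
E
```

```text
13.725 [ 0.468 -0.06   0.212] 0.2510687440762136 [-0.5    0.466 38.946]
plate c [178.942 289.952]
plate c [394.299 284.001]
mouth [186.212 372.706]
mouth [373.729 367.374]
```

View pics/lid1.png

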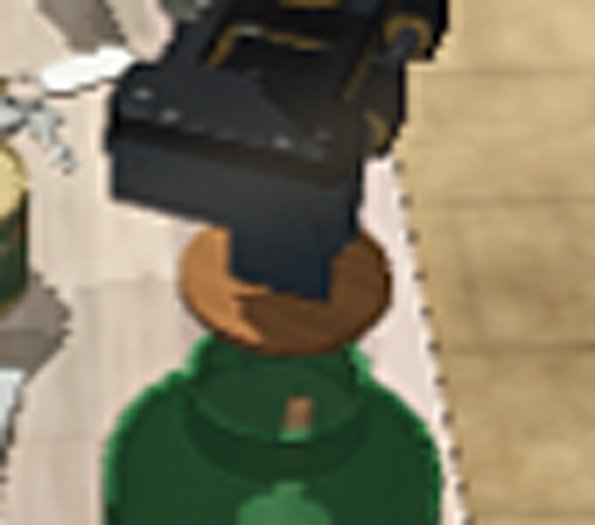

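The picture shows the lid plate spanning x 180–393, level, as predicted for a centred grasp. It sits over the neck at about 187–370, also as predicted. Lowering slowly while watching the force.

>>> carry_out:
  motion:
    - {"travel":[0,0,12],"roll":0}
    - {"travel":[0,0,22],"roll":0}
    - {"travel":[0,0,27],"roll":0}
    - {"travel":[0,0,31],"roll":0}
    - {"travel":[0,0,34],"roll":0}

```text
t: 14.4
tool_pos: [0.4685, -0.0593, 0.1777]
eef_rot: [-0.0, 0.199, 0.98, -0.0]
wrist_force: [-0.8, 0.5, -0.7]
finger_gap: 0.254
grip_force: 20.0
```

Free so far, with the plug inside the neck.

>>> carry_out:
  motion:
    - {"travel":[0,0,2],"roll":0}
    - {"travel":[0,0,3],"roll":0}
    - {"travel":[0,0,4],"roll":0}
    - {"travel":[0,0,4.5],"roll":0}
    - {"travel":[0,0,4.5],"roll":0}

```text
t: 15.02
tool_pos: [0.4684, -0.0594, 0.1735]
eef_rot: [0.0, 0.199, 0.98, -0.0]
wrist_force: [-0.2, -0.4, -0.4]
finger_gap: 0.253
grip_force: 20.0
```

>>> carry_out:
  motion:
    - {"travel":[0,0,0.5],"roll":0}
    - {"travel":[0,0,1],"roll":0}
    - {"travel":[0,0,1],"roll":0}

```text
t: 15.4
tool_pos: [0.4686, -0.0594, 0.1731]
eef_rot: [0.0, 0.199, 0.98, -0.0]
wrist_force: [-4.6, 0.2, 13.6]
finger_gap: 0.255
grip_force: 20.0
```

Contact at 13.6 N, at the seated height. Releasing and retreating.

>>> carry_out:
  motion:
    - {"travel":[0,0,-0.5],"roll":0}
    - {"travel":[0,0,-0.5],"roll":0}
    - {"travel":[0,0,-0.5],"roll":0}
    - {"travel":[0,0,-0.5],"roll":0}
  gripper: 0.6

```text
t: 15.9
tool_pos: [0.4684, -0.0593, 0.1728]
eef_rot: [-0.0, 0.199, 0.98, 0.0]
wrist_force: [-1.3, -0.1, 0.6]
finger_gap: 0.598
grip_force: 0.0
```

>>> carry_out:
  motion:
    - {"travel":[0,0,-30],"roll":0}
    - {"travel":[0,0,-70],"roll":0}
    - {"travel":[0,-30,-110],"roll":0}
    - {"travel":[0,-80,-120],"roll":0}
    - {"travel":[0,-130,-120],"roll":0}

```text
t: 16.52
tool_pos: [0.4177, -0.1804, 0.294]
eef_rot: [0.001, 0.198, 0.98, -0.0]
wrist_force: [0.6, -0.3, -1.2]
finger_gap: 0.598
grip_force: 0.0
```

>>> carry_out:
  motion:
    - {"travel":[0,-50,0],"roll":0}
    - {"travel":[0,-100,0],"roll":0}
    - {"travel":[0,-100,0],"roll":0}

```text
t: 16.9
tool_pos: [0.3777, -0.2738, 0.2928]
eef_rot: [-0.0, 0.2, 0.98, -0.0]
wrist_force: [0.4, 0.4, -0.7]
finger_gap: 0.604
grip_force: 0.0
```

```bash
python3 - <<'E'
from h import *
L=[]
for n,(u,v) in(("side",(304,290)),("top",(215,230))):
    im=imaging.read_camera(n);L.append(cv2.resize(im[v-70:v+70,u-70:u+70],(400,400),interpolation=2))
for P in [(.469+.037,-.06,.167),(.469-.037,-.06,.167),(.469,-.023,.167),(.469,-.097,.16)]:
    print((np.array(proj("side",np.array(P)))-[234,220])*400/140)
cv2.imwrite("pics/end.png",np.hstack(L))
E
```

```text
[157.23633521  60.60411389]
[243.42210809  58.16561791]
[204.5924622   89.97864448]
[196.06251399  36.37270963]
```

View pics/end.png

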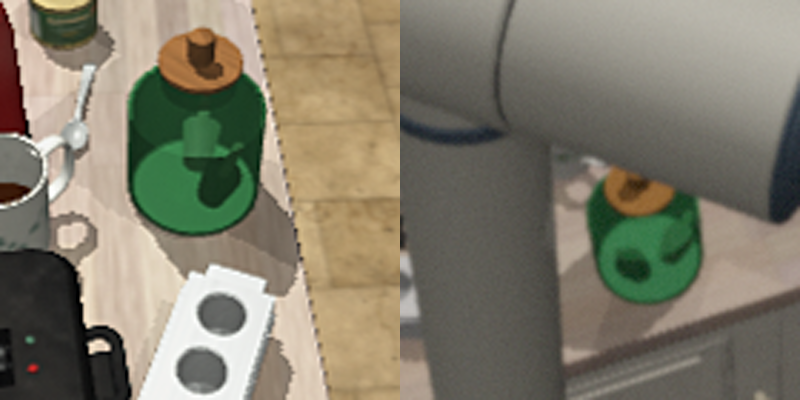

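The lid sits level on the rim, spanning x 158–243 as predicted. Both stirrers are inside, and the jar and mould have not moved. Handing in.

```bash
python3 -c "
from rig import ctrl
print(ctrl.sign_off())"
```

```text
the job is handed in; nothing more can be done
None
```

The job is handed in at about 17 s: the dark stirrer and then the white one are in the jar, the wooden lid sits flat on the rim, and the jar and mould have not moved in the last picture.

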